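# Open the child-resistant solvent bottle

### The job

Open the amber solvent bottle that stands in the plywood block: push its red child-resistant cap down and, keeping it pushed, turn it anticlockwise until the thread lets go, without ramming the cap on the glass and without dragging the bottle up out of its well. Lift the cap off and stand it, top upwards, well on the glazed tile. Leave everything else where it is.

Things in the scene. Friction and masses are not known exactly. Their poses are not given: they have to be found in the camera images.
- cap_mid (a point): Red child-resistant cap, a ribbed upright cylinder 48 mm across, 28 mm high, 65 g, on the solvent bottle. Point on its axis half-way up (14 mm from top and lower edge). The frame (z up the axis) is fixed to the hidden threaded inner cap, not to the red shell, which spins on it. The glass bears 35 N of contact force between cap and bottle (press and twist together); half is plenty.
- cap_top (a point): Centre of the cap's red top, 14 mm above its middle. The shell is sprung up: it starts to go down at 7 N and is fully down, 4 mm lower on a hard stop, at 15 N; below about 11 N its drive teeth do not reach the inner cap and it only clicks round (8 clicks a turn), the inner cap staying tight. Play before the teeth drive: up to 20 degrees, to 45 if they meet tip on tip and drop in as it turns.
- cap: The same cap, origin on its axis at the lower edge, z up. Two-start quick thread: driven anticlockwise seen from above (positive about z) the inner cap is free after about 36 degrees and meets a dead stop at about 125, so a quarter turn of the pressed cap is ample. Free, it lifts straight off and clears the mouth in 15 mm. If still locked, turn back unpressed and press and turn again.
- bottle_mouth (a point): Centre of the bottle's rim, inside the cap, 1 mm above the cap's middle; z up, x and y along the sides of the bottle and block. It starts 168 to 176 mm above the underside of the block and goes down with the bottle when the cap is pressed.
- bottle: Amber glass solvent bottle, 62 mm square, 144 mm from base (origin) to rim, round shoulder from 105 mm, 26 mm neck. Upright and unable to turn, a push fit in a rubber-collared well. It is not pushed home: pressed with some 2 to 5 N it sinks 1 to 12 mm, unseen how far, until it rests on the packing in the well; only then does the cap's spring yield. A pull of some 10 to 12 N drags it up.
- block: Plywood bottle block fixed to the table, 106 mm (x) by 216 mm (y) by 60 mm high, origin at the centre of its underside, z up. Two square wells 55 mm either side of the origin along y, floor at 8 mm, 3 mm black rubber collars on top. One well holds the amber solvent bottle, the other the lower green ink bottle, either way round.
- tile: Glazed ceramic tile, white with a blue middle, 150 x 150 x 8 mm, lying fixed on the table; origin at the centre of its underside, z up (top at 8 mm).
- ink_bottle: Green glass ink bottle, 60 mm square, 94 mm high to the top of its black cap, loose in the other well of the block: leave it. Origin at the centre of its underside.
- brush_pot: Terracotta pot, 76 mm across, 100 mm high, with brushes up to 200 mm: leave it. Origin at the centre of its underside.
- bowl: Steel bowl, 130 mm across, 50 mm high: leave it. Origin at the centre of its underside.
- clay_bar0: Fired clay test bar, 70 x 26 x 14 mm: leave it. Origin at the centre of its underside.
- clay_bar1: Fired clay test bar, 70 x 26 x 14 mm: leave it. Origin at the centre of its underside.
- tape: Yellow roll of tape lying flat, 80 mm across, 18 mm high: leave it. Origin at the centre of its underside.
- swatch0: Zigzag-folded card of orange and pink colour swatches, 55 x 160 x 32 mm: leave it. Origin at the centre of its underside.
- swatch1: Zigzag-folded card of mauve and brown colour swatches, 55 x 160 x 32 mm: leave it. Origin at the centre of its underside.
Not all that is in view belongs to the job. Several things have the shape of the tile; the one meant has the colours described above.

How it is judged (in metres and radians):
On the way, in this order (a step that is already met when the one before it is completed fails the run):
1. the cap's thread is turned free while the cap is still on the neck (angle between the x axis of cap_mid and the x axis of bottle_mouth, either way round above 0.58 rad and distance between cap_mid and bottle_mouth below 0.006 m), for 0.05 s.
2. the cap is lifted clear of the bottle's mouth (distance between cap_mid and bottle_mouth above 0.03 m), for 0.05 s.
At the end, for the whole second after the job is handed in: The cap stands upright (within 6 degrees) and at rest on the tile, its axis within 55 mm of the tile's centre; the bottle is still in its well, its rim less than 190 mm above the block's underside (it starts at 168 to 176); every other thing is within 20 mm of where it began (horizontal distance between cap_mid and tile below 0.055 m and angle between cap_mid's own z axis and vertical below 0.1 rad and z of cap_mid in the frame of tile between 0.018 and 0.026 m and contact force between cap and tile above 0.1 N and linear speed of cap below 0.02 m/s and z of bottle_mouth in the frame of block below 0.19 m and distance of each of ink_bottle, brush_pot, bowl, clay_bar0, clay_bar1, tape, swatch0, swatch1 from where it was at the start of the episode below 0.02 m); the robot touches nothing.
It fails at once if cap and glass neck are forced together with more than 35 N (contact force between cap and bottle above 35 N).
It fails at once if the bottle is dragged up out of its well (rim 190 mm or more above the block's underside) (not (z of bottle_mouth in the frame of block below 0.19 m)).
It fails at once if a bystander is moved by more than 20 mm (distance of any of ink_bottle, brush_pot, bowl, clay_bar0, clay_bar1, tape, swatch0, swatch1 from where it was at the start of the episode above 0.02 m).
It also fails if it takes over 67 s, if anything falls off the work surface, if the arm or the gripper's body presses on something with over 40 N, if the wrist force passes 120 N, or if a joint passes its speed limit or range.

### The arm

A 7-joint arm with a two-finger parallel gripper is mounted at the origin on the work surface. World frame = base frame: x ahead of the robot, y to its left, z up, the work surface at z = 0. Lengths are in m, angles in degrees, forces in N, time in s.
With the tool pointing down it reaches from about 0.425 to 0.975 m from the base axis. Payload 16.7 kg.
Tool frame: the origin (TCP) lies midway between the tips of the shut fingers; the grasp point (between the pads) lies 19 mm behind it (manip.grip_point_offset is the distance from the TCP to the grasp point, in m); z points along the fingers, y is the line along which they close (so a half turn about z gives the same grasp; the last joint's range is limited). The gripper opens to 85 mm and grips with 20 to 120 N. Pads are 22 mm wide; open, the fingers measure 114 mm over their backs; the gripper's body (76 mm by 85 mm) begins 54 mm behind the grasp point. The pads swing forward as they close: fully open they stand 13 mm farther back than shut.
Start: joints at [68.44, 24.414, 4.234, 92.017, -1.954, 63.644, -3.845], TCP at [0.152, -0.658, 0.231] pointing down, gripper open.
Joint ranges: [-163.25, 163.25], [-28.42, 122.38], [-70.27, 78.77], [12.13, 141.07], [-58.53, 238.53], [9.26, 117.41], [-156.51, 156.51]. Speed limits (degrees/s): [108.29, 108.29, 136.94, 136.94, 172.46, 172.46, 172.46].

### API

Orientations are given as [roll, pitch, yaw] about the fixed x, y, z axes, in that order (R = Rz(yaw) Ry(pitch) Rx(roll)).
In Python, from workcell import manip, imaging, order gives the robot as it stands.
- The arm moves only by the shell command python3 -m creep 'ROWS'. ROWS is JSON, a list of rows, each an object of numbers: "hand": the finger opening in mm, from 0 to 85.4; "dx", "dy", "dz": the shift along the tool's x, y, z in mm; "spin": the turn about the tool's z in degrees. In form: [{"hand": .., "dx": .., "dy": .., "dz": .., "spin": ..}, ...]. A call has 1 to 20 rows; each row shifts and turns the commanded pose from where the row before left it, along the tool's axes as they then stand; what a row does not reach is not made up. A row lasts 1/8 s, in which the tool goes at most 62.5 mm and 10.7 degrees, less where a joint would pass 70% of its speed; a pose out of reach is approached as far as the arm can. A call is refused whole if a number of a shift passes 62.5 or a number of a turn 10.7, either way. A call with a gripper value outside its range is refused whole. The fingers move at their own pace and stop on an object; the grip force is fixed at half the most. Time passes only in rows, so rows that do not move let the fingers close. It gives the time, the measured TCP pose, the force, the opening and the grip force at its end, in the units of the state.
- manip.sense(): the state, without advancing time (a new reading comes with each control period).
- imaging.get_image(name): name is "side" or "top" or "wrist"; returns (picture, depth): 400x640x3 uint8, blue, green, red; 400x640 float32, m along the optical axis (not along the pixel's ray), 0 where there is no reading.
- imaging.camera_info(name): a dict with "fx", "fy", "cx", "cy" (pixels), "rvec" (rotation vector, rad) and "tvec" (3), from world to camera coordinates, as OpenCV has them. Camera axes: x right, y down, z forward; pixel columns grow to the right and rows downward; lengths in m; the calibration is good to about 2 mm. The wrist camera is an equidistant fisheye: a pixel r from the principal point sees the ray r / f radians off the axis. A picture is of the moment at which its call begins: read the wrist's pose just before it. camera_info takes no time and is no camera call; for the wrist camera it gives the pose at the moment of the call.
- order.hand_in(): hands the job in; it is judged then, once.
The state is a dict: "time": time; "joints": joint angles; "dq": joint speeds; "tau": joint torques, N m; "eef_pos": TCP position; "tool_rot": TCP orientation; "ft_force": force on the tool from outside, world axes, zero at the start; "ft_torque": the same for the moment, N m; "opening": finger opening in m; "finger_force": force on a finger pad.
Only numpy, scipy, OpenCV 4.12 (cv2) and the standard library are available. Lean on these libraries where they do the work, as an engineer would, in place of code of your own. Each camera call takes 0.05 s, during which the arm holds its last target. There are 200 camera calls.

## Working session

There is one attempt and no reset: what is moved stays moved. The work goes in short steps, Python scripts to look and compute and a shell command to move; the robot and the scene stay as the last step left them, time stands still between calls to the robot, and variables do not carry over. Pictures are saved under pics/ and viewed, at most 10 in all, crops included, and the job is handed in when it is done.

```bash
mkdir -p pics; cat > h.py <<'E'
import numpy as np, cv2
from workcell import manip, imaging, order
def cam(n):
    i=imaging.camera_info(n); R=cv2.Rodrigues(np.array(i['rvec'],float))[0]; t=np.array(i['tvec'],float).ravel(); return i,R,t
def cloud(n,d):
    i,R,t=cam(n); v,u=np.mgrid[:400,:640]
    P=np.stack([(u-i['cx'])/i['fx']*d,(v-i['cy'])/i['fy']*d,d],-1)
    return (P-t)@R
def onplane(n,u,v,z):
    i,R,t=cam(n); r=R.T@np.array([(u-i['cx'])/i['fx'],(v-i['cy'])/i['fy'],1]); c=-R.T@t
    return c+r*(z-c[2])/r[2]
E
python3 - <<'E'
from h import *
s=manip.sense(); print(s); print(manip.grip_point_offset)
for n in('top','side'):
    p,d=imaging.get_image(n); cv2.imwrite(f'pics/{n}0.png',p); np.save(f'{n}_d.npy',d); i,R,t=cam(n); print(n,i,-R.T@t)
E
```

```text
{'time': 0.0, 'joints': array([68.43874129, 24.44972353,  4.2313318 , 92.05385448, -1.95507633,
       63.64457701, -3.84460044]), 'dq': array([ 0.01352447, -0.06116172,  0.06066472,  0.08482485,  0.00915529,
       -0.0137396 ,  0.07391969]), 'tau': array([ 5.39641701e-05, -9.49866343e+01,  3.76102120e+00, -4.63531995e+01,
        1.94206217e-02,  1.01847755e-02,  8.30921567e-05]), 'eef_pos': array([ 0.15167017, -0.65729752,  0.23059733]), 'tool_rot': array([-1.79924134e+02,  4.46219635e-03,  1.29930499e+01]), 'ft_force': array([ 0.4627038 , -0.90571872,  0.12439144]), 'ft_torque': array([ 0.03272867, -0.05129751,  0.06121303]), 'finger_force': 0.0, 'opening': 0.08527765341028389}
0.0187
top {'fx': 406.90329245438176, 'fy': 406.90329245438176, 'cx': 322.57049554548, 'cy': 203.01351946403017, 'rvec': array([ 2.13337439, -2.13707212,  0.20311412]), 'tvec': array([0.03993588, 0.58817037, 1.3621582 ])} [0.3402401  0.05801282 1.4435669 ]
side {'fx': 436.0471680239119, 'fy': 436.0471680239119, 'cx': 315.67305229289747, 'cy': 194.83326344426587, 'rvec': array([ 0.39619469, -2.70676259,  1.28122708]), 'tvec': array([0.53116444, 0.18604207, 1.21252311])} [0.27778543 0.93768275 0.91134292]
```

View pics/top0.png

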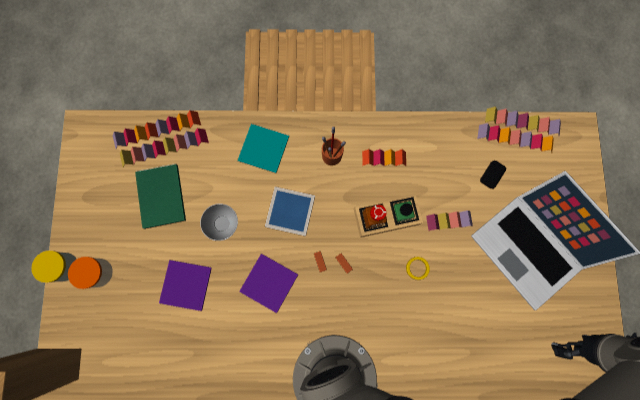

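View pics/side0.png

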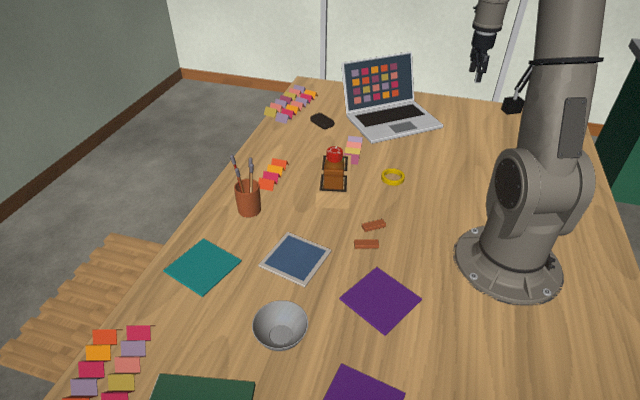

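The top view shows the cap at about (378,212), the ink bottle at (404,210), and the tile, white with a blue middle, at (290,211). In the side view the cap is at (334,154) and the tile at (295,259).

```bash
python3 - <<'E'
from h import *
for n,box in(('top',(195,225,360,395)),('side',(140,170,322,348))):
    p=cv2.imread(f'pics/{n}0.png'); d=np.load(f'{n}_d.npy'); C=cloud(n,d)
    a,b,c,e=box; m=np.zeros((400,640),bool); q=p[a:b,c:e].astype(int)
    z=C[...,2]
    m[a:b,c:e]=(q[...,2]>120)&(q[...,1]<70)&(q[...,0]<70)
    X=C[m]; print(n,m.sum(),'z pct',np.percentile(X[:,2],[5,50,80,95,99]))
    zt=np.percentile(X[:,2],90); mt=m&(abs(z-zt)<.006)
    v,u=np.nonzero(mt); print('top face',mt.sum(),C[mt].mean(0),C[mt].min(0),C[mt].max(0),'px',u.min(),u.max(),v.min(),v.max(), onplane(n,(u.min()+u.max())/2,(v.min()+v.max())/2,zt))
    # tile
    q=p.astype(int); tm=(z>0.0)&(z<.02)&(q[...,0]-q[...,2]>30)
    t=np.zeros_like(tm); 
    if n=='top': t[180:240,260:320]=1
    else: t[230:290,255:335]=1
    tm&=t
    (cx,cy),wh,ang=cv2.minAreaRect(np.argwhere(tm)[:,::-1].astype(np.float32)); print('tile',tm.sum(),onplane(n,cx,cy,.008),wh,ang, np.median(z[tm]))
    if n=='top':
        hb=(z>.045)&(z<.075); t[:]=0;t[185:245,345:430]=1; hb&=t
        XY=C[hb][:,:2].astype(np.float32); r=cv2.minAreaRect(XY*1000); print('block',r,np.median(z[hb]))
        w=(z>.03)&(C[...,0]>.35)&(abs(C[...,1])<.5)
        for nm,(u,v) in dict(sw0=(384,157),sw1=(449,219),pot=(332,150),ink=(404,210),bowl=(219,222)).items(): print(nm,C[v,u])
        g=cv2.resize(p[140:260,340:480],None,fx=5,fy=5,interpolation=cv2.INTER_CUBIC); cv2.imwrite('pics/crop.png',g)
E
```

```text
top 174 z pct [0.1287418  0.18217617 0.18521117 0.18773569 0.18901838]
top face 113 [ 0.5344501  -0.13347309  0.18425797] [ 0.51341323 -0.15551905  0.18074097] [ 0.55824543 -0.1111572   0.19023984] px 371 385 205 219 [ 0.53552686 -0.13273758  0.18661165]
tile 1188 [0.56856417 0.15649894 0.008     ] (35.227989196777344, 34.103694915771484) 12.994616508483887 0.007848837275878855
block ((546.621826171875, -188.01211547851562), (107.12864685058594, 217.59735107421875), 11.898841857910156) 0.06042242269845167
sw0 [ 0.76752822 -0.18753261  0.00693881]
sw1 [ 0.53787315 -0.41367882  0.00711462]
pot [0.78087379 0.0046788  0.04845286]
ink [ 0.55503016 -0.23250973  0.10414044]
bowl [0.52848202 0.40648482 0.00365755]
side 179 z pct [0.14883062 0.17538946 0.18331375 0.18540136 0.18687193]
top face 74 [ 0.53348362 -0.12570938  0.18308088] [ 0.5121714  -0.15184381  0.17832398] [ 0.5570716  -0.10867701  0.18768318] px 327 342 147 156 [ 0.5330599  -0.12457617  0.18426697]
tile 1445 [0.56868634 0.15919605 0.008     ] (49.28935623168945, 36.020896911621094) 24.227745056152344 0.0076990156359234485
```

View pics/crop.png

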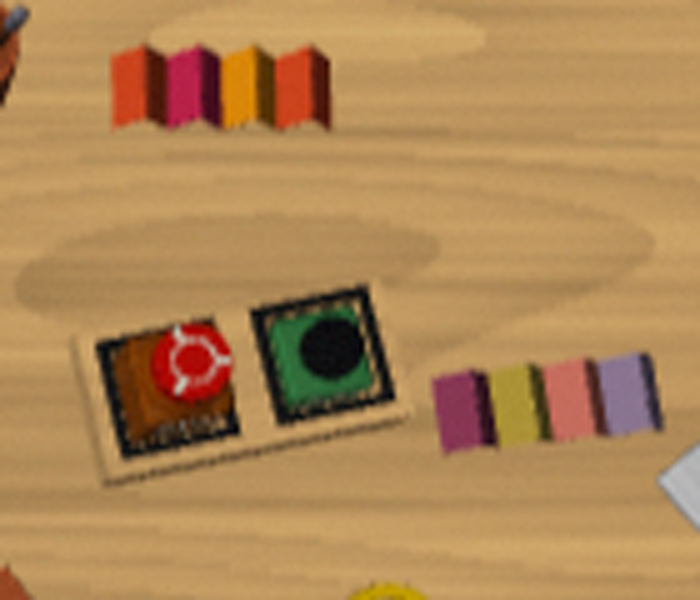

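The crop shows the cap with its white marks on the left-hand bottle. The block fit agrees: 107 x 218 mm, which puts the well at (0.535,-0.134), the same as the cap's (0.535,-0.134), with its top at about 0.185. The tile is at (0.569,0.158). I'll lift and travel across.

```bash
python3 -m creep '[{"dz":-35},{"dz":-35},{"dx":31,"dy":-26.5},{"dx":31,"dy":-26.5},{"dx":31,"dy":-26.5},{"dx":31,"dy":-26.5},{"dx":31,"dy":-26.5},{"dx":31,"dy":-26.5},{"dx":31,"dy":-26.5},{"dx":31,"dy":-26.5},{"dx":31,"dy":-26.5},{"dx":31,"dy":-26.5},{"dx":31,"dy":-26.5},{"dx":31,"dy":-26.5},{"dx":31,"dy":-26.5},{"dx":31,"dy":-26.5},{"dx":31,"dy":-26.5},{"dx":26,"dy":-26.5}]'; python3 -c "
from h import *
s=manip.sense();print(s['joints'],s['eef_pos'],s['tool_rot'])
p,d=imaging.get_image('wrist');cv2.imwrite('pics/w1.png',p);np.save('w1_d.npy',d);i,R,t=cam('wrist');np.savez('w1.npz',R=R,t=t,f=i['fx'],c=[i['cx'],i['cy']]);print(i)"
```

```text
[68.43986111 24.44559739  4.22954033 92.0492613  -1.95089488 63.6436188
 -3.84244624] [ 0.15167285 -0.65735295  0.23067982] [-1.79933886e+02  6.40646638e-03  1.29977154e+01]
{'fx': 309.70691628693146, 'fy': 309.70691628693146, 'cx': 320.3062370444791, 'cy': 203.04959747451048, 'rvec': array([-2.24258356,  1.78434713,  0.30226423]), 'tvec': array([-0.67460702, -0.0428318 ,  0.38179406])}invalid input
```

View pics/w1.png

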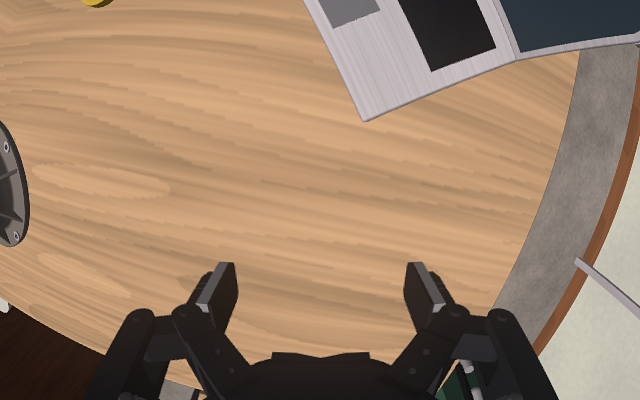

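The wrist view shows only the bare table and the laptop: the call was refused and the arm did not move. I'll give every key in each row.

```bash
python3 -m creep '[{"hand":85,"dx":0,"dy":0,"dz":-35,"spin":0},{"hand":85,"dx":0,"dy":0,"dz":-35,"spin":0},{"hand":85,"dx":31,"dy":-26.5,"dz":0,"spin":0},{"hand":85,"dx":31,"dy":-26.5,"dz":0,"spin":0},{"hand":85,"dx":31,"dy":-26.5,"dz":0,"spin":0},{"hand":85,"dx":31,"dy":-26.5,"dz":0,"spin":0},{"hand":85,"dx":31,"dy":-26.5,"dz":0,"spin":0},{"hand":85,"dx":31,"dy":-26.5,"dz":0,"spin":0},{"hand":85,"dx":31,"dy":-26.5,"dz":0,"spin":0},{"hand":85,"dx":31,"dy":-26.5,"dz":0,"spin":0},{"hand":85,"dx":31,"dy":-26.5,"dz":0,"spin":0},{"hand":85,"dx":31,"dy":-26.5,"dz":0,"spin":0},{"hand":85,"dx":31,"dy":-26.5,"dz":0,"spin":0},{"hand":85,"dx":31,"dy":-26.5,"dz":0,"spin":0},{"hand":85,"dx":31,"dy":-26.5,"dz":0,"spin":0},{"hand":85,"dx":31,"dy":-26.5,"dz":0,"spin":0},{"hand":85,"dx":31,"dy":-26.5,"dz":0,"spin":0},{"hand":85,"dx":26,"dy":-26.5,"dz":0,"spin":0}]'; python3 -c "
from h import *
s=manip.sense();print(s['joints'],s['eef_pos'],s['tool_rot'])
p,d=imaging.get_image('wrist');cv2.imwrite('pics/w2.png',p)"
```

```text
time: 2.4
eef_pos: [0.5355, -0.1329, 0.3012]
tool_rot: [-180.0, 0.0, 13.0]
ft_force: [-0.3, -0.4, -0.1]
opening: 0.0851
finger_force: 0.0
[ 24.68736443  10.76777092 -19.97945449 102.01671029   3.93772234
  67.90855623 -73.45231682] [ 0.53551715 -0.13293158  0.30116518] [-1.79985189e+02  7.34918000e-03  1.29988198e+01]
```

View pics/w2.png

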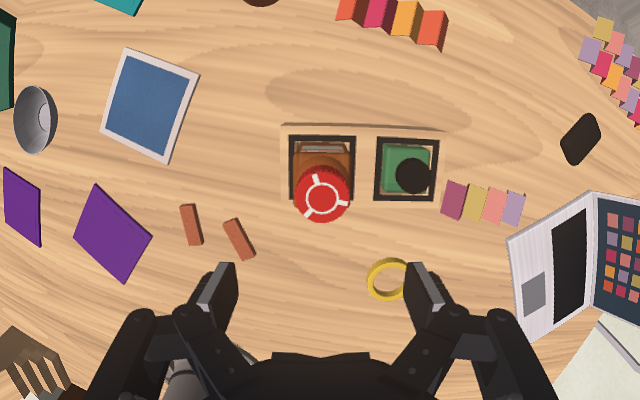

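The cap is at (322,197) in the wrist view, midway between the fingers. I'll check its position by ray and in the top view.

```bash
python3 - <<'E'
from h import *
p=cv2.imread('pics/w2.png').astype(int); i,R,t=cam('wrist')
m=((p[...,2]>140)&(p[...,1]<60)&(p[...,0]<60)); m[:160]=0;m[225:]=0;m[:,:285]=0;m[:,360:]=0
# fill
pts=np.argwhere(m)[:,::-1].astype(np.float32)
print(m.sum(),cv2.minEnclosingCircle(pts))
v,u=np.nonzero(m)
top=[]
for U,V in zip(u,v):
    x,y=U-i['cx'],V-i['cy']; r=np.hypot(x,y); th=r/i['fx']; d=R.T@np.array([x/r*np.sin(th),y/r*np.sin(th),np.cos(th)]); c=-R.T@t
    top.append((c+d*(.185-c[2])/d[2])[:2])
top=np.array(top,np.float32); print('cam',c); h=cv2.convexHull(top*1000)[:,0]
print(cv2.minEnclosingCircle(h), h.min(0),h.max(0))
E
```

```text
1660 ((321.76690673828125, 192.89637756347656), 28.4863224029541)
cam [ 0.61958229 -0.10935994  0.44431107]
((540.79931640625, -128.05467224121094), 26.153825759887695) [ 514.9645  -153.46957] [ 565.271    -105.548805]
```

```bash
python3 -m creep '[{"hand":85,"dx":0,"dy":-1.5,"dz":35,"spin":0},{"hand":85,"dx":0,"dy":0,"dz":35,"spin":0},{"hand":85,"dx":0,"dy":0,"dz":30,"spin":0},{"hand":85,"dx":0,"dy":0,"dz":25,"spin":0},{"hand":85,"dx":0,"dy":0,"dz":20,"spin":0},{"hand":85,"dx":0,"dy":0,"dz":0,"spin":0}]'; python3 -m creep '[{"hand":53,"dx":0,"dy":0,"dz":0,"spin":0},{"hand":53,"dx":0,"dy":0,"dz":0,"spin":0},{"hand":53,"dx":0,"dy":0,"dz":0,"spin":0},{"hand":53,"dx":0,"dy":0,"dz":0,"spin":0}]'; python3 -c "
from h import *
p,d=imaging.get_image('wrist');cv2.imwrite('pics/w3.png',p)"
```

```text
time: 3.2
eef_pos: [0.5335, -0.1327, 0.1551]
tool_rot: [-179.9, 0.1, 13.0]
ft_force: [0.1, -0.2, 0.6]
opening: 0.0852
finger_force: 0.0
time: 3.7
eef_pos: [0.5347, -0.1327, 0.1567]
tool_rot: [180.0, -0.0, 13.0]
ft_force: [0.0, -0.3, 0.0]
opening: 0.0527
finger_force: 0.0
```

View pics/w3.png

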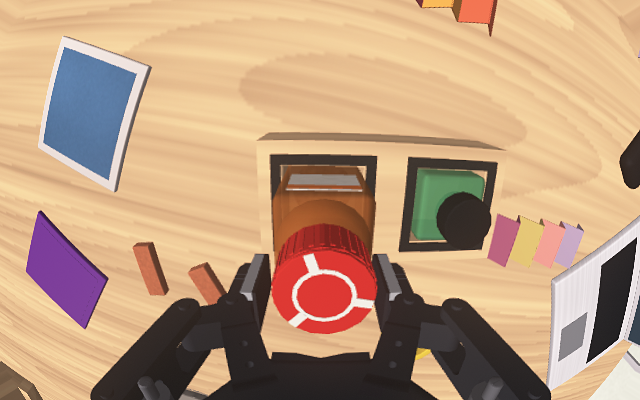

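The cap is centred between the pads (centre at about (324,292), pads' inner faces near columns 270 and 374). I'll grip it.

```bash
python3 -m creep '[{"hand":44,"dx":1.5,"dy":0,"dz":0,"spin":0},{"hand":44,"dx":0,"dy":0,"dz":0,"spin":0},{"hand":44,"dx":0,"dy":0,"dz":0,"spin":0},{"hand":44,"dx":0,"dy":0,"dz":0,"spin":0},{"hand":44,"dx":0,"dy":0,"dz":0,"spin":0}]'; python3 -m creep '[{"hand":44,"dx":0,"dy":0,"dz":1,"spin":0},{"hand":44,"dx":0,"dy":0,"dz":1,"spin":0},{"hand":44,"dx":0,"dy":0,"dz":0,"spin":0}]'
```

```text
time: 4.38
eef_pos: [0.5355, -0.1329, 0.1563]
tool_rot: [180.0, 0.1, 13.0]
ft_force: [-4.5, -4.7, 2.9]
opening: 0.0466
finger_force: 61.0
time: 4.75
eef_pos: [0.5355, -0.1329, 0.1542]
tool_rot: [180.0, 0.1, 13.0]
ft_force: [-3.3, -4.2, 1.4]
opening: 0.047
finger_force: 61.2
```

```bash
P='python3 -m creep'; $P '[{"hand":44,"dx":-1,"dy":1,"dz":1,"spin":0},{"hand":44,"dx":0,"dy":0,"dz":1,"spin":0},{"hand":44,"dx":0,"dy":0,"dz":0,"spin":0}]' | grep -E 'pos|force'; $P '[{"hand":44,"dx":0,"dy":0,"dz":1,"spin":0},{"hand":44,"dx":0,"dy":0,"dz":0,"spin":0}]' | grep -E 'pos|force'; $P '[{"hand":44,"dx":0,"dy":0,"dz":1,"spin":0},{"hand":44,"dx":0,"dy":0,"dz":0,"spin":0}]' | grep -E 'pos|force'
```

```text
eef_pos: [0.5353, -0.1332, 0.1523]
ft_force: [-1.3, 1.6, 1.4]
finger_force: 61.3
eef_pos: [0.5353, -0.1332, 0.1513]
ft_force: [-1.1, 4.2, 1.1]
finger_force: 61.3
eef_pos: [0.5353, -0.1332, 0.1503]
ft_force: [-0.8, 4.9, 2.0]
finger_force: 61.3
```

```bash
P='python3 -m creep'; $P '[{"hand":44,"dx":0,"dy":-0.5,"dz":1,"spin":0},{"hand":44,"dx":0,"dy":0,"dz":0,"spin":0}]' | grep -E 'pos|force:'; $P '[{"hand":44,"dx":0,"dy":0,"dz":1,"spin":0},{"hand":44,"dx":0,"dy":0,"dz":0,"spin":0}]' | grep -E 'pos|force:'; $P '[{"hand":44,"dx":0,"dy":0,"dz":1,"spin":0},{"hand":44,"dx":0,"dy":0,"dz":0,"spin":0}]' | grep -E 'pos|force:'
```

```text
eef_pos: [0.5353, -0.1332, 0.1493]
ft_force: [1.2, 2.5, 1.8]
finger_force: 61.3
eef_pos: [0.5353, -0.1332, 0.1483]
ft_force: [0.4, 2.5, 1.8]
finger_force: 61.3
eef_pos: [0.5352, -0.1331, 0.1473]
ft_force: [2.1, 2.3, 1.2]
finger_force: 61.3
```

```bash
P='python3 -m creep'; $P '[{"hand":44,"dx":0,"dy":0,"dz":1,"spin":0},{"hand":44,"dx":0,"dy":0,"dz":0,"spin":0}]' | grep -E 'pos|force:'; $P '[{"hand":44,"dx":0,"dy":0,"dz":1,"spin":0},{"hand":44,"dx":0,"dy":0,"dz":0,"spin":0}]' | grep -E 'pos|force:'; $P '[{"hand":44,"dx":0,"dy":0,"dz":0.7,"spin":0},{"hand":44,"dx":0,"dy":0,"dz":0,"spin":0}]' | grep -E 'pos|force:'
```

```text
eef_pos: [0.5352, -0.1331, 0.1463]
ft_force: [2.6, 1.3, 1.9]
finger_force: 61.3
eef_pos: [0.5353, -0.1331, 0.1455]
ft_force: [0.5, 2.3, 7.2]
finger_force: 61.7
eef_pos: [0.5353, -0.1331, 0.1449]
ft_force: [-0.2, 2.8, 8.3]
finger_force: 61.9
```

```bash
P='python3 -m creep'; $P '[{"hand":44,"dx":0,"dy":0,"dz":1,"spin":0},{"hand":44,"dx":0,"dy":0,"dz":0,"spin":0}]' | grep -E 'pos|force:'; $P '[{"hand":44,"dx":0,"dy":0,"dz":1,"spin":0},{"hand":44,"dx":0,"dy":0,"dz":0,"spin":0}]' | grep -E 'pos|force:'; $P '[{"hand":44,"dx":0,"dy":0,"dz":0.7,"spin":0},{"hand":44,"dx":0,"dy":0,"dz":0,"spin":0}]' | grep -E 'pos|force:'
```

```text
eef_pos: [0.5353, -0.1331, 0.144]
ft_force: [-1.1, 2.1, 9.9]
finger_force: 62.0
eef_pos: [0.5354, -0.1331, 0.1434]
ft_force: [-3.1, 2.2, 15.2]
finger_force: 62.6
eef_pos: [0.5355, -0.1332, 0.1432]
ft_force: [-6.3, 2.8, 23.8]
finger_force: 63.5
```

```bash
P='python3 -m creep'; $P '[{"hand":44,"dx":-0.3,"dy":0,"dz":-0.5,"spin":0},{"hand":44,"dx":0,"dy":0,"dz":0,"spin":0}]' | grep -E 'pos|force:'; $P '[{"hand":44,"dx":0,"dy":0,"dz":0,"spin":-4},{"hand":44,"dx":0,"dy":0,"dz":0,"spin":-4},{"hand":44,"dx":0,"dy":0,"dz":0,"spin":0}]' | grep -E 'pos|rot|force:';python3 -c "
from h import *
s=manip.sense();print(s['ft_torque'],s['joints'][6])"
```

```text
eef_pos: [0.5354, -0.1331, 0.1434]
ft_force: [-1.7, 3.2, 16.6]
finger_force: 62.7
eef_pos: [0.5354, -0.1332, 0.1433]
tool_rot: [180.0, -0.1, 21.1]
ft_force: [-1.6, 2.9, 14.7]
finger_force: 62.6
[ 0.62845107  0.27062956 -0.02133174] -70.0006165180577
```

```bash
P='python3 -m creep'; for k in 1; do $P '[{"hand":44,"dx":0,"dy":0,"dz":0,"spin":-4},{"hand":44,"dx":0,"dy":0,"dz":0,"spin":-4},{"hand":44,"dx":0,"dy":0,"dz":0,"spin":0}]' | grep -E 'pos|rot|force:'; python3 -c "
from h import *
s=manip.sense();print(s['ft_torque'])"; done;  $P '[{"hand":44,"dx":0,"dy":0,"dz":0,"spin":-4},{"hand":44,"dx":0,"dy":0,"dz":0,"spin":-4},{"hand":44,"dx":0,"dy":0,"dz":0,"spin":0}]' | grep -E 'pos|rot|force:'; python3 -c "
from h import *
s=manip.sense();print(s['ft_torque'])"
```

```text
eef_pos: [0.5353, -0.1332, 0.1431]
tool_rot: [180.0, -0.1, 29.1]
ft_force: [-0.5, 3.1, 11.4]
finger_force: 62.2
[0.60077764 0.02280419 0.04891219]
eef_pos: [0.5353, -0.1331, 0.143]
tool_rot: [180.0, -0.0, 37.1]
ft_force: [-0.4, 2.3, 11.3]
finger_force: 62.2
[ 0.60721908 -0.01389079  0.0121711 ]
```

```bash
P='python3 -m creep'; $P '[{"hand":44,"dx":0,"dy":0,"dz":0.8,"spin":0},{"hand":44,"dx":0,"dy":0,"dz":0,"spin":0}]' | grep -E 'pos|force:'; $P '[{"hand":44,"dx":0,"dy":0,"dz":0.4,"spin":-3},{"hand":44,"dx":0,"dy":0,"dz":0,"spin":-3},{"hand":44,"dx":0,"dy":0,"dz":0,"spin":0}]' | grep -E 'pos|rot|force:'; python3 -c "
from h import *
s=manip.sense();print(s['ft_torque'])"
```

```text
eef_pos: [0.5353, -0.1331, 0.1423]
ft_force: [-0.4, 1.9, 13.2]
finger_force: 62.3
eef_pos: [0.5354, -0.1332, 0.142]
tool_rot: [179.9, -0.0, 43.0]
ft_force: [-1.6, 2.8, 14.4]
finger_force: 62.6
[ 0.53223815  0.21595305 -0.06243568]
```

```bash
P='python3 -m creep'; Q='from h import *
s=manip.sense();print("torque",s["ft_torque"][2])'; $P '[{"hand":44,"dx":0,"dy":0,"dz":0.1,"spin":-3},{"hand":44,"dx":0,"dy":0,"dz":0,"spin":-3},{"hand":44,"dx":0,"dy":0,"dz":0,"spin":0}]' | grep -E 'pos|rot|force:'; python3 -c "$Q";  $P '[{"hand":44,"dx":0,"dy":0,"dz":0,"spin":-3},{"hand":44,"dx":0,"dy":0,"dz":0,"spin":-3},{"hand":44,"dx":0,"dy":0,"dz":0,"spin":0}]' | grep -E 'pos|rot|force:'; python3 -c "$Q"
```

```text
eef_pos: [0.5355, -0.1334, 0.142]
tool_rot: [179.9, -0.0, 49.0]
ft_force: [-1.1, 3.4, 15.5]
finger_force: 62.6
torque -0.01959240126371021
eef_pos: [0.5356, -0.1334, 0.142]
tool_rot: [179.9, -0.0, 55.0]
ft_force: [0.8, 0.8, 14.2]
finger_force: 62.6
torque -0.09386158745019857
```

```bash
P='python3 -m creep'; Q='from h import *
s=manip.sense();print("torque",s["ft_torque"][2])'; $P '[{"hand":44,"dx":0,"dy":0,"dz":0.2,"spin":-3},{"hand":44,"dx":0,"dy":0,"dz":0,"spin":-3},{"hand":44,"dx":0,"dy":0,"dz":0,"spin":0}]' | grep -E 'pos|rot|force:'; python3 -c "$Q";  $P '[{"hand":44,"dx":0,"dy":0,"dz":0,"spin":-4},{"hand":44,"dx":0,"dy":0,"dz":0,"spin":-4},{"hand":44,"dx":0,"dy":0,"dz":0,"spin":0}]' | grep -E 'pos|rot|force:'; python3 -c "$Q"
```

```text
eef_pos: [0.5356, -0.1335, 0.1419]
tool_rot: [179.9, -0.0, 61.0]
ft_force: [-0.2, 1.1, 14.2]
finger_force: 62.6
torque -0.012818637915956606
eef_pos: [0.5356, -0.1336, 0.1419]
tool_rot: [179.9, 0.0, 69.0]
ft_force: [-0.2, 0.9, 14.6]
finger_force: 62.6
torque -0.061170534882589805
```

```bash
P='python3 -m creep'; Q='from h import *
s=manip.sense();print("torque",s["ft_torque"][2])'; for i in 1; do $P '[{"hand":44,"dx":0,"dy":0,"dz":0.1,"spin":-4},{"hand":44,"dx":0,"dy":0,"dz":0,"spin":-4},{"hand":44,"dx":0,"dy":0,"dz":0,"spin":-4},{"hand":44,"dx":0,"dy":0,"dz":0,"spin":0}]' | grep -E 'pos|rot|force:'; done; python3 -c "$Q";  $P '[{"hand":44,"dx":0,"dy":0,"dz":0,"spin":-4},{"hand":44,"dx":0,"dy":0,"dz":0,"spin":-4},{"hand":44,"dx":0,"dy":0,"dz":0,"spin":-4},{"hand":44,"dx":0,"dy":0,"dz":0,"spin":-4},{"hand":44,"dx":0,"dy":0,"dz":0,"spin":0}]' | grep -E 'pos|rot|force:'; python3 -c "$Q"
```

```text
eef_pos: [0.5356, -0.1336, 0.1417]
tool_rot: [179.9, 0.0, 81.0]
ft_force: [0.7, 0.3, 15.0]
finger_force: 62.7
torque -0.03163624858309591
eef_pos: [0.5356, -0.1336, 0.1417]
tool_rot: [179.9, 0.1, 97.0]
ft_force: [0.5, 0.0, 14.4]
finger_force: 62.7
torque -0.055686829762518375
```

```bash
P='python3 -m creep'; $P '[{"hand":44,"dx":0,"dy":0,"dz":0,"spin":-4},{"hand":44,"dx":0,"dy":0,"dz":0,"spin":-4},{"hand":44,"dx":0,"dy":0,"dz":0,"spin":-4},{"hand":44,"dx":0,"dy":0,"dz":0,"spin":0}]' | grep -E 'pos|rot|force:';  $P '[{"hand":44,"dx":0,"dy":0,"dz":-2,"spin":0},{"hand":44,"dx":0,"dy":0,"dz":-2,"spin":0},{"hand":44,"dx":0,"dy":0,"dz":0,"spin":0}]' | grep -E 'pos|force:';  $P '[{"hand":44,"dx":0,"dy":0,"dz":-1.5,"spin":0},{"hand":44,"dx":0,"dy":0,"dz":-1.5,"spin":0},{"hand":44,"dx":0,"dy":0,"dz":0,"spin":0}]' | grep -E 'pos|force:';$P '[{"hand":44,"dx":0,"dy":0,"dz":-1.5,"spin":0},{"hand":44,"dx":0,"dy":0,"dz":-1.5,"spin":0},{"hand":44,"dx":0,"dy":0,"dz":0,"spin":0}]' | grep -E 'pos|force:'
```

```text
eef_pos: [0.5356, -0.1336, 0.1417]
tool_rot: [179.9, 0.1, 109.0]
ft_force: [-0.3, -0.6, 14.2]
finger_force: 62.7
eef_pos: [0.5355, -0.1336, 0.1455]
ft_force: [3.3, 1.0, 5.7]
finger_force: 62.0
eef_pos: [0.5344, -0.1334, 0.1476]
ft_force: [-0.8, -0.7, 0.2]
finger_force: 61.5
eef_pos: [0.5348, -0.1331, 0.1509]
ft_force: [-0.4, -0.1, -0.9]
finger_force: 61.6
```

The pull is only the cap's own weight, so it is free. I'll lift it up.

```bash
P='python3 -m creep'; $P '[{"hand":44,"dx":0,"dy":0,"dz":-5,"spin":0},{"hand":44,"dx":0,"dy":0,"dz":-5,"spin":0},{"hand":44,"dx":0,"dy":0,"dz":0,"spin":0}]' | grep -E 'pos|force:';  $P '[{"hand":44,"dx":0,"dy":0,"dz":-15,"spin":0},{"hand":44,"dx":0,"dy":0,"dz":-20,"spin":0},{"hand":44,"dx":0,"dy":0,"dz":-20,"spin":0},{"hand":44,"dx":0,"dy":0,"dz":0,"spin":0},{"hand":44,"dx":0,"dy":0,"dz":0,"spin":0}]' | grep -E 'pos|force:|rot|time'; python3 -c "
from h import *
p,d=imaging.get_image('side'); cv2.imwrite('pics/s2.png',cv2.resize(p[80:300,220:440],None,fx=2.7,fy=2.7)); print(manip.sense()['joints'])"
```

```text
eef_pos: [0.5351, -0.1332, 0.1614]
ft_force: [-0.7, 0.9, -0.6]
finger_force: 61.6
time: 15.12
eef_pos: [0.5347, -0.1333, 0.216]
tool_rot: [180.0, 0.0, 109.0]
ft_force: [-0.7, 0.4, -0.9]
finger_force: 61.6
[ 41.33258885  18.14111358 -40.83057248 107.01728447  13.62465184
  59.80037867  13.96786848]
```

View pics/s2.png

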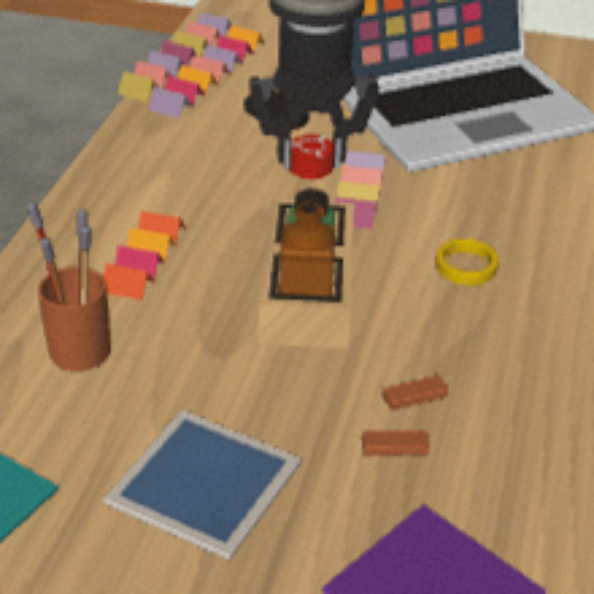

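The side view shows the cap hanging level in the gripper, the bottle open and still seated in its well, and the other things undisturbed. Next I carry it to the tile.

```bash
P='python3 -m creep'; $P '[{"hand":44,"dx":15,"dy":7,"dz":0,"spin":0},{"hand":44,"dx":28,"dy":13.5,"dz":0,"spin":0},{"hand":44,"dx":28,"dy":13.5,"dz":0,"spin":0},{"hand":44,"dx":28,"dy":13.5,"dz":0,"spin":0},{"hand":44,"dx":28,"dy":13.5,"dz":0,"spin":0},{"hand":44,"dx":28,"dy":13.5,"dz":0,"spin":0},{"hand":44,"dx":28,"dy":13.5,"dz":0,"spin":0},{"hand":44,"dx":28,"dy":13.5,"dz":0,"spin":0},{"hand":44,"dx":28,"dy":13.5,"dz":0,"spin":0},{"hand":44,"dx":24,"dy":11.6,"dz":0,"spin":0},{"hand":44,"dx":0,"dy":0,"dz":35,"spin":0},{"hand":44,"dx":0,"dy":0,"dz":40,"spin":0},{"hand":44,"dx":0,"dy":0,"dz":40,"spin":0},{"hand":44,"dx":0,"dy":0,"dz":40,"spin":0},{"hand":44,"dx":0,"dy":0,"dz":30,"spin":0},{"hand":44,"dx":0,"dy":0,"dz":10,"spin":0},{"hand":44,"dx":0,"dy":0,"dz":0,"spin":0},{"hand":44,"dx":0,"dy":0,"dz":0,"spin":0}]'; $P '[{"hand":44,"dx":0,"dy":0,"dz":3,"spin":0},{"hand":44,"dx":0,"dy":0,"dz":3,"spin":0},{"hand":44,"dx":0,"dy":0,"dz":3,"spin":0},{"hand":44,"dx":0,"dy":0,"dz":0,"spin":0}]'
```

```text
time: 17.42
eef_pos: [0.5696, 0.1573, 0.022]
tool_rot: [179.9, -0.0, 109.0]
ft_force: [-0.9, -0.1, 1.0]
opening: 0.0468
finger_force: 61.7
time: 17.92
eef_pos: [0.5688, 0.1566, 0.0116]
tool_rot: [-180.0, -0.0, 109.0]
ft_force: [0.4, -0.2, -0.7]
opening: 0.0465
finger_force: 61.7
```

```bash
P='python3 -m creep'; for i in 1; do $P '[{"hand":44,"dx":0,"dy":0,"dz":1,"spin":0},{"hand":44,"dx":0,"dy":0,"dz":1,"spin":0},{"hand":44,"dx":0,"dy":0,"dz":0,"spin":0}]'| grep -E 'pos|ft_force:'; $P '[{"hand":44,"dx":0,"dy":0,"dz":1,"spin":0},{"hand":44,"dx":0,"dy":0,"dz":0,"spin":0}]'| grep -E 'pos|ft_force:'; $P '[{"hand":44,"dx":0,"dy":0,"dz":0.7,"spin":0},{"hand":44,"dx":0,"dy":0,"dz":0,"spin":0}]'| grep -E 'pos|ft_force:'; done
```

```text
eef_pos: [0.5689, 0.1567, 0.0098]
ft_force: [0.3, 0.3, -1.5]
eef_pos: [0.5689, 0.1567, 0.0088]
ft_force: [-0.2, -0.2, -0.4]
eef_pos: [0.569, 0.1567, 0.0086]
ft_force: [-3.7, -1.9, 10.0]
```

```bash
P='python3 -m creep'; $P '[{"hand":44,"dx":0,"dy":0,"dz":-0.4,"spin":0},{"hand":44,"dx":0,"dy":0,"dz":0,"spin":0}]'| grep -E 'pos|ft_force:'; $P '[{"hand":50,"dx":0,"dy":0,"dz":0,"spin":0},{"hand":56,"dx":0,"dy":0,"dz":0,"spin":0},{"hand":65,"dx":0,"dy":0,"dz":0,"spin":0},{"hand":75,"dx":0,"dy":0,"dz":0,"spin":0},{"hand":75,"dx":0,"dy":0,"dz":0,"spin":0}]'; $P '[{"hand":75,"dx":0,"dy":0,"dz":-10,"spin":0},{"hand":75,"dx":0,"dy":0,"dz":-20,"spin":0},{"hand":75,"dx":0,"dy":0,"dz":-40,"spin":0},{"hand":75,"dx":0,"dy":0,"dz":-50,"spin":0},{"hand":75,"dx":0,"dy":0,"dz":-40,"spin":0},{"hand":75,"dx":0,"dy":0,"dz":0,"spin":0},{"hand":75,"dx":0,"dy":0,"dz":0,"spin":0}]'; python3 - <<'E'
from h import *
p,d=imaging.get_image('side'); cv2.imwrite('pics/s3.png',cv2.resize(p[80:300,220:440],None,fx=2.7,fy=2.7))
C=cloud('side',d); q=p.astype(int); m=(q[...,2]>120)&(q[...,1]<70)&(q[...,0]<70)&(abs(C[...,0]-.569)<.06)&(abs(C[...,1]-.157)<.06)
X=C[m]; print(m.sum(),X.mean(0),np.percentile(X[:,2],[2,50,95]))
T=X[X[:,2]>.03]; print(T.mean(0),T.min(0),T.max(0))
E
```

```text
eef_pos: [0.569, 0.1568, 0.0087]
ft_force: [-1.4, -0.9, 4.3]
time: 19.68
eef_pos: [0.5689, 0.1568, 0.0085]
tool_rot: [-180.0, -0.0, 109.0]
ft_force: [0.0, 0.6, 0.7]
opening: 0.0749
finger_force: 0.0
time: 20.55
eef_pos: [0.5689, 0.1565, 0.1692]
tool_rot: [180.0, 0.0, 109.0]
ft_force: [0.2, -0.2, -0.2]
opening: 0.075
finger_force: 0.0
207 [0.56722811 0.16764854 0.03047307] [0.00875107 0.032669   0.03718168]
[0.5698225  0.16129082 0.03922141] [0.54595904 0.13371832 0.0304564 ] [0.62842734 0.18213748 0.30143497]
```

View pics/s3.png

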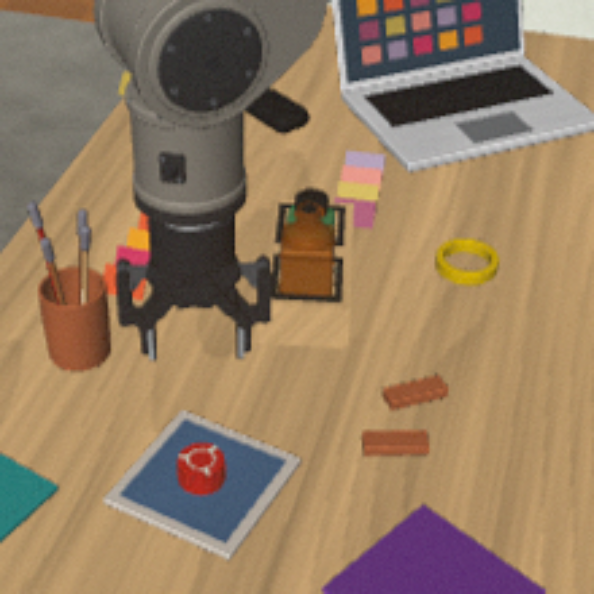

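The cap stands upright in the middle of the tile, its top at about 36 mm as expected (8 + 28). The gripper is clear and everything else is in place.

```bash
python3 -c "
from workcell import order
print(order.hand_in())"
```

```text
the job is handed in; nothing more can be done
None
```

The bottle is open and still seated in its well; the cap stands top up near the middle of the tile, nothing else looks moved, and the job was handed in after about 21 s (no verdict was returned).

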